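# Pack up the glass-cutting case

## Robot

A 6-joint arm with a two-finger parallel gripper is mounted at the origin on the work surface. World frame = base frame: x ahead of the robot, y to its left, z up, the work surface at z = 0. Lengths are in m, angles in degrees, forces in N, time in s.
With the tool pointing down it reaches from about 0.4 to 0.925 m from the base axis. Payload 12.5 kg.
Tool frame: the origin (TCP) lies at the very end of the fingers, on their centre line; the grasp point (between the pads) lies 19 mm behind it; z points along the fingers, y is the direction in which the jaws open and shut (so a half turn about z gives the same grasp; the last joint's range is limited). The gripper opens to 95 mm and grips with 3 to 60 N. Pads are 20 mm wide; open, the fingers measure 119 mm over their backs; the gripper's body (75 mm by 180 mm) begins 59 mm behind the grasp point.
Start: joints at [-71.425, 28.126, 89.318, -0, 62.55, -6.05], TCP at [0.26, -0.568, 0.215] pointing down, gripper open.
Joint ranges: [-177.58, 177.58], [-47.91, 125.51], [2.72, 160], [-65.01, 245.01], [3.68, 167.84], [-153.87, 153.87]. Speed limits (degrees/s): [127.2, 127.2, 159.86, 180, 180, 180].

## Interface

Orientations are given as [roll, pitch, yaw] about the fixed x, y, z axes, in that order (R = Rz(yaw) Ry(pitch) Rx(roll)).
In Python, from cell import get_obs, optics, job gives the robot as it stands. The module is installed in compiled form; this text tells all that it offers.
- The arm moves only by the tool carry_out, never from a script. Its argument "targets" is a list of rows, each a list of 7 numbers: the shift along the world's x, y, z in cm, then the turn, a rotation vector about the world's x, y, z in rad, then the gripper command: -1 is fully open, 1 is shut, values between are in proportion. In form: [[tx, ty, tz, rx, ry, rz, grip], ...]. A call has 1 to 5 rows; each row shifts and turns the commanded pose from where the row before left it; what a row does not reach is not made up. A row lasts 1/8 s, in which the tool goes at most 62.5 mm and 10.7 degrees, less where a joint would pass 70% of its speed; a pose out of reach is approached as far as the arm can. A call is refused whole if a number of a shift passes 6.25 or a number of a turn 0.188, either way. A call with a gripper value outside its range is refused whole. The fingers move at their own pace and stop on an object; the grip force is fixed at half the most. Time passes only in rows, so rows that do not move let the fingers close. It gives the time, the measured TCP pose, the force and the opening at its end, in the units of the state.
- get_obs(): the state, without advancing time (a new reading comes with each control period).
- optics.capture(name): name is "scene" or "top" or "wrist"; returns a dict with "img" (400x640x3 uint8, blue, green, red), "fx", "fy", "cx", "cy" (pixels), "cam_to_world" (4x4, takes a point from camera to world coordinates). Camera axes: x right, y down, z forward; pixel columns grow to the right and rows downward; lengths in m; the calibration is good to about 2 mm. A picture is of the moment at which its call begins. There is no depth.
- job.close_job(): hands the job in, once; it reports no verdict.
The state is a dict: "time": time; "q": joint angles; "qd": joint speeds; "tau": joint torques, N m; "tcp_pos": TCP position; "eef_rot": TCP orientation; "force": force on the tool from outside, world axes, zero at the start; "wrist_torque": the same for the moment, N m; "width": opening from 0.0 (shut) to 1.0 (fully open).
Only numpy, scipy, OpenCV 4.12 (cv2) and the standard library are available. Lean on these libraries where they do the work, as an engineer would, in place of code of your own. Each camera call takes 0.05 s, during which the arm holds its last target. There are 200 camera calls.

## Task

Pack up the plywood glass-cutting case: push the upright tool board over until it lies folded down flat inside the case, and only then swing the hinged cover over it and press it fully shut. Just push with the fingers, gently and without slamming the cover; do not pick up or shift any of the things standing in or around the case.

Things in the scene. Friction and masses are not known exactly. Their poses are not given: they have to be found in the camera images.
- case: Plywood carrying case fixed to the bench: 180 mm along its x axis (the hinge direction), 230 mm along its y axis, 70 mm high, walls 10 mm. Origin: centre of its underside, on the bench. The cover is hinged on the top of its +y wall; the tool board is hinged inside near its -y wall. An open bay 67 mm wide runs along the inside of the +y wall.
- cover (a joint): Angle of the flat plywood cover (180 x 230 x 9 mm): 0 = shut on the rim, its top 79 mm above the bench; 1.57 = upright on the +y wall; more = leaning out to +y (stop 2.0). Starts at 1.65 to 1.95. Friction hinge (0.34 N m): it stays where it is left, does not fall, and is pushed all the way down from its outer face (the +y side), about 2 N near the free edge.
- tool_board (a joint): Angle of the tool board, a plywood flap 140 mm wide, 130 mm from hinge to free edge, 8 mm thick, two tools on its inner face: 0 = folded flat in the case, plain back up, 58 mm above the bench, 12 mm below the rim; 1.57 = upright; more = leaning to -y (stop 1.85). Starts at 1.42 to 1.72. Friction hinge (0.18 N m): stays where left; push its plain back (-y side) towards +y and down.
- cover_hinge (a point): Middle of the cover's hinge line, fixed to the case at (0, 115, 70.5) mm of the case frame. Frame as the case's. The shut cover reaches 230 mm from here to -y; its outer face lies 9 mm outward of the line through the hinge.
- cover_edge (a point): Middle of the cover's free edge, on its outer face (the face that is on top when shut). Moves with the cover.
- board_hinge (a point): Middle of the tool board's hinge line, fixed to the case at (0, -90, 50) mm of the case frame. Frame as the case's. The folded board reaches 130 mm from here to +y; its plain back lies 8 mm outward of the line through the hinge.
- board_edge (a point): Middle of the tool board's free edge, on its plain back. Moves with the board.
- glass_stack: Bystander, leave alone: stack of five small glass offcuts, 50 x 40 x 25 mm, loose in the open bay of the case (origin: underside centre).
- tin: Bystander, leave alone: small aluminium tin, 34 mm across, 35 mm high, loose in the open bay of the case (origin: underside centre).
- flux_jar: Bystander, leave alone: brown jar, 48 mm across, 60 mm high, on the bench outside the case on the tool-board side (origin: underside centre).
- solder_spool: Bystander, leave alone: metal spool, 52 mm across, 38 mm high, on the bench outside the case on the tool-board side (origin: underside centre).
- flux_brush: Bystander, leave alone: brush 150 mm long lying on the bench beyond the case's far end.
- pin_tray: Bystander, leave alone: clear open tray, 70 x 110 x 30 mm, on the bench on the cover-hinge side, clear of the open cover (origin: underside centre).
- tissue_box: Bystander, leave alone: closed paper-tissue box, 115 x 115 x 120 mm high, at the left of the bench (origin: underside centre).
- cleaner_bottle: Bystander, leave alone: white bottle, 48 mm across, 120 mm high, at the left of the bench, on the robot side (origin: underside centre).

How it is judged (in metres and radians):
On the way, in this order (a step that is already met when the one before it is completed fails the run):
1. the tool board is folded down flat while the cover is still open (value of joint tool_board below 0.08 rad and value of joint cover above 1 rad), for 0.2 s.
2. the cover is shut over the folded board (value of joint cover below 0.04 rad and value of joint tool_board below 0.08 rad), for 0.2 s.
At the end, for the whole second after the job is handed in: The tool board lies folded down (within 0.08 rad of flat), the cover is shut (within 0.04 rad, about 9 mm at its free edge), both at rest, and every bystander is within 25 mm of where it started (all of step 2 and velocity of joint cover between -0.05 and 0.05 rad/s and velocity of joint tool_board between -0.05 and 0.05 rad/s and distance of each of glass_stack, tin, flux_jar, solder_spool, flux_brush, pin_tray, tissue_box, cleaner_bottle from where it was at the start of the episode below 0.025 m); the robot touches nothing.
It fails at once if the cover is swung down onto the case while the tool board still stands (value of joint cover below 1 rad and value of joint tool_board above 0.15 rad).
It fails at once if the cover slams (faster than 3 rad/s) (velocity of joint cover below -3 rad/s).
It fails at once if the cover or the tool board is pushed harder than 60 N (contact force between the fingers and case above 60 N).
It fails at once if a bystander is picked up, or shifted by more than 25 mm (distance of any of glass_stack, tin, flux_jar, solder_spool, flux_brush, pin_tray, tissue_box, cleaner_bottle from where it was at the start of the episode above 0.025 m).
It also fails if it takes over 64 s, if anything falls off the work surface, if the arm or the gripper's body presses on something with over 40 N, if the wrist force passes 120 N, or if a joint passes its speed limit or range.

## Working session

There is one attempt and no reset: what is moved stays moved. The work goes in short steps, Python scripts to look and compute and a tool call to move; the robot and the scene stay as the last step left them, time stands still between calls to the robot, and variables do not carry over. Pictures are saved under pics/ and viewed, about 8 in all and at most 12, crops included, and the job is handed in when it is done.

Besides the shell and the picture viewer there is one more tool, called after ">>>" by a JSON object that holds its "method" and its "body", one argument or row to a line. carry_out: Moves the arm, as the interface text tells. Its arguments: {"type":"object","properties":{"targets":{"type":"array","items":{"type":"array","items":{"type":"number"}}}},"required":["targets"]}

```bash
mkdir -p pics; python3 - <<'E'
from cell import get_obs, optics
import cv2, numpy as np, pickle
print(get_obs())
for n in ("scene","top"):
    c=optics.capture(n); cv2.imwrite(f"pics/{n}0.png",c["img"]); pickle.dump(c,open(f"pics/{n}0.pkl","wb"))
    print(n,c["fx"],c["fy"],c["cx"],c["cy"],np.round(c["cam_to_world"],3).tolist())
E
```

```text
{'time': 0.0, 'q': array([-7.14260140e+01,  2.81631486e+01,  8.93481213e+01,  4.66746502e-04,
        6.25483900e+01, -6.05053413e+00]), 'qd': array([ 0.0139616 ,  0.04288659, -0.0445105 , -0.0554126 , -0.00585762,
        0.01991186]), 'tau': array([ 4.32770103e-03, -6.12636209e+01, -2.58183557e+01,  6.94552856e-02,
        4.82348702e-02, -1.18671992e-04]), 'tcp_pos': array([ 0.26036892, -0.56793941,  0.21408462]), 'eef_rot': array([-1.79940716e+02, -6.70013953e-03,  2.46243013e+01]), 'force': array([-1.19653963, -0.54677713, -0.03179604]), 'wrist_torque': array([ 0.00871777,  0.04512066, -0.05890707]), 'width': 1.00031295718481}
scene 438.5742447655611 438.5742447655611 311.2551448632039 196.63350544370297 [[0.695, 0.546, -0.468, 1.173], [0.719, -0.525, 0.455, -0.514], [0.002, -0.653, -0.757, 1.136], [0.0, 0.0, 0.0, 1.0]]
top 468.52332753329864 468.52332753329864 318.0762039505685 202.7926025646878 [[-0.015, -0.997, 0.081, 0.42], [-1.0, 0.013, -0.016, 0.11], [0.015, -0.081, -0.997, 1.317], [0.0, 0.0, 0.0, 1.0]]
```

View pics/scene0.png

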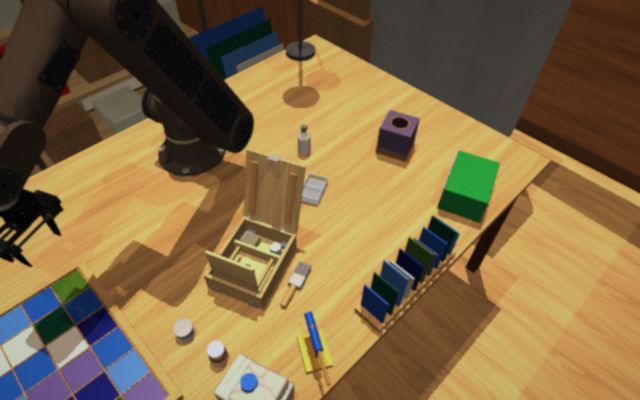

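View pics/top0.png

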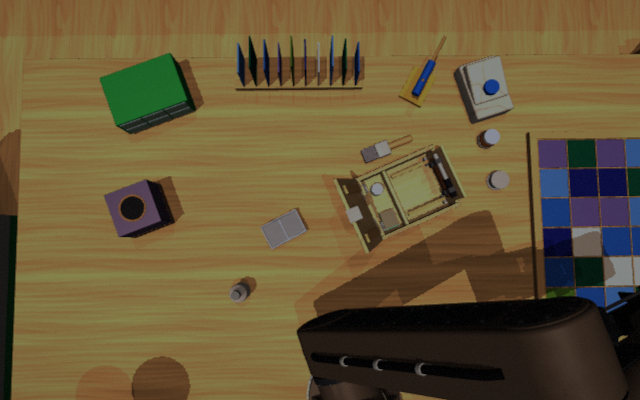

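The top view shows the case around (408,192), with the cover standing at its left (340–380) and the board at its right near (445,170). I'll enlarge both views to read the corners.

```bash
python3 - <<'E'
import cv2, numpy as np
a=cv2.imread("pics/top0.png")[120:270,320:520]; b=cv2.imread("pics/scene0.png")[140:310,190:330]
cv2.imwrite("pics/c0.png",cv2.resize(a,None,fx=4,fy=4,interpolation=cv2.INTER_CUBIC))
cv2.imwrite("pics/c1.png",cv2.resize(b,None,fx=3.5,fy=3.5,interpolation=cv2.INTER_CUBIC))
E
```

```text
(no output)
```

View pics/c0.png

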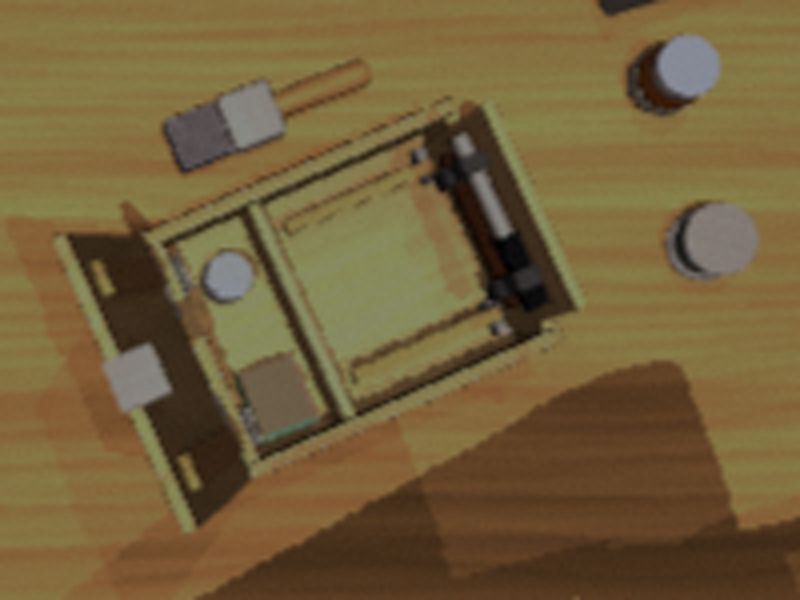

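View pics/c1.png

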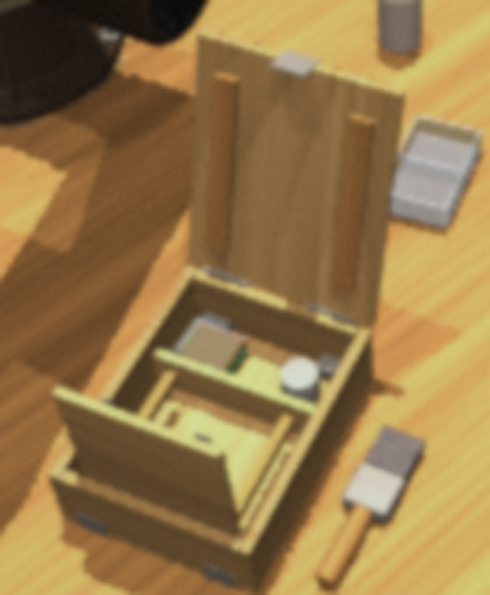

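```bash
cat > fit.py <<'E'
import pickle, numpy as np
from numpy import sin,cos
from scipy.optimize import least_squares
def cov(x,a,r,n): return [x,.115-r*cos(a)+n*sin(a),.0705+r*sin(a)+n*cos(a)]
def brd(x,b,r,n): return [x,-.09+r*cos(b)-n*sin(b),.05+r*sin(b)+n*cos(b)]
def W(p,P):
    x,y,t=p[:3]; P=np.array(P); return np.c_[x+cos(t)*P[:,0]-sin(t)*P[:,1], y+sin(t)*P[:,0]+cos(t)*P[:,1],P[:,2]]
def proj(c,X):
    M=np.linalg.inv(c["cam_to_world"]); q=X@M[:3,:3].T+M[:3,3]
    return np.c_[c["fx"]*q[:,0]/q[:,2]+c["cx"],c["fy"]*q[:,1]/q[:,2]+c["cy"]]
E
python3 - <<'E'
from fit import *
T,S=[pickle.load(open(f"pics/{n}0.pkl","rb")) for n in("top","scene")]
t4=lambda l:np.array(l)/4+[320,120]-.375
s4=lambda l:np.array(l)/3.5+[190,140]-.35
def res(p):
    a,b=p[3:]
    A=[[.09,.115,.07],[-.09,.115,.07],[.09,-.115,.07],[-.09,-.115,.07],cov(.09,a,.23,.009),cov(-.09,a,.23,.009),cov(.09,a,.23,0),cov(-.09,a,.23,0),brd(.07,b,.13,.008),brd(-.07,b,.13,.008)]
    B=[cov(-.09,a,.23,.0),cov(.09,a,.23,.0),brd(-.07,b,.13,.008),brd(.07,b,.13,.004),[-.09,-.115,.07],[.09,-.115,.07],[.09,.115,.07]]
    return np.r_[(proj(T,W(p,A))-t4([(148,235),(252,470),(452,100),(555,330),(57,238),(183,530),(70,235),(196,525),(493,103),(582,308)])).ravel(),
     (proj(S,W(p,B))-s4([(198,39),(404,95),(57,390),(222,457),(57,476),(248,550),(371,325)])).ravel()]
r=least_squares(res,[.45,-.1,.4,1.8,1.5]); print(r.x,np.degrees(r.x[2])); print(np.round(res(r.x).reshape(-1,2),1).tolist())
p=r.x; np.save("p.npy",p)
print(W(p,[brd(0,p[4],.13,.008),cov(0,p[3],.23,.009),[0,-.09,.05],[0,.115,.0705]]))
# bystanders, rough
def ray(u,z):
    M=T["cam_to_world"]; d=M[:3,:3]@[(u[0]-T["cx"])/T["fx"],(u[1]-T["cy"])/T["fy"],1]; return M[:3,3]+d*(z-M[2,3])/d[2]
for n,u,z in[("spool",(498,180),.038),("jar",(491,137),.06),("bottle",(238,292),.12),("tray",(285,229),.03),("tissue",(140,207),.12)]: print(n,ray(u,z)[:2])
E
```

```text
[ 0.5502721  -0.14935625  0.40302677  1.86693482  1.59456359] 23.091732971152936
[[-2.3, -0.7], [-0.5, 2.0], [-1.0, -1.0], [1.6, 2.1], [-1.6, -1.0], [0.4, 0.7], [-1.2, -2.0], [0.9, 0.3], [-1.5, -1.4], [0.5, -1.0], [-0.9, -1.4], [-0.9, 0.5], [-1.3, 0.7], [0.1, -1.5], [-3.0, -0.4], [0.2, 1.5], [0.3, 1.4]]
[[ 0.58991894 -0.24234415  0.17977316]
 [ 0.47546739  0.02609109  0.28786176]
 [ 0.58557049 -0.23214528  0.05      ]
 [ 0.50516859 -0.04357027  0.0705    ]]
spool [ 0.58077981 -0.40899006]
jar [ 0.69679365 -0.38622559]
bottle [0.29487972 0.29568792]
tray [0.45396288 0.1810663 ]
tissue [0.51273432 0.54443124]
```

Top crop: rim corners at (148,235), (252,470), (452,100) and (555,330). Cover edge runs (57,238)–(183,530), board edge (493,103)–(582,308). The fit gives the case at (0.550, -0.149), yaw 23.1°, cover 1.87 and board 1.59. I'll shut the fingers, turn the tool 90° so it is slim along case y, and move behind the board.

>>> {"method": "carry_out", "body": {
  "targets": [
    [3.92,3.0,-0.5,0,0,0.1717,1],
    [3.92,3.0,-0.5,0,0,0.1717,1],
    [3.92,3.0,-0.5,0,0,0.1717,1],
    [3.92,3.0,-0.5,0,0,0.1717,1],
    [3.92,3.0,-0.5,0,0,0.1717,1]
  ]
}}

```text
time: 0.72
tcp_pos: [0.4575, -0.417, 0.1892]
eef_rot: [-180.0, -0.0, 74.1]
force: [1.1, -0.8, 0.1]
width: 0.532
```

>>> {"method": "carry_out", "body": {
  "targets": [
    [3.92,3.0,-0.5,0,0,0.1717,1],
    [3.92,3.0,-0.5,0,0,0.1717,1],
    [3.92,3.0,-0.5,0,0,0.1717,1],
    [3.92,3.0,-0.5,0,0,0.1717,1],
    [0,0,0,0,0,0,1]
  ]
}}

```text
time: 1.35
tcp_pos: [0.615, -0.2956, 0.1685]
eef_rot: [-180.0, -0.1, 113.5]
force: [-0.5, 0.2, 0.6]
width: 0.022
```

```bash
python3 - <<'E'
from fit import *
p=np.load("p.npy"); h=.010
def tab(f,angs,r,n,s,start):
    prev=np.array(start)
    for a in angs:
        c=f(0,a,r,n); c[1]+=s*h; w=W(p,[c])[0]; print(round(a,2),np.round(w,3),np.round((w-prev)*100,1)); prev=w
tab(brd,[1.65,1.5,1.3,1.1,.9,.7,.5,.3,.15,.05,0,-.04],.1,.008,-1,[.615,-.2956,.1685])
print(); tab(cov,[1.95,1.85,1.7,1.55,1.4,1.25,1.1,.95,.8,.65,.5,.35,.2,.1,.05,0,-.02],.20,.009,1,[.615,-.2956,.1685])
E
```

```text
1.65 [ 0.596 -0.256  0.149] [-1.9  4.  -1.9]
1.5 [ 0.59  -0.242  0.15 ] [-0.6  1.4  0.1]
1.3 [ 0.582 -0.224  0.148] [-0.8  1.8 -0.2]
1.1 [ 0.574 -0.206  0.143] [-0.8  1.8 -0.6]
0.9 [ 0.568 -0.19   0.133] [-0.7  1.6 -0.9]
0.7 [ 0.562 -0.176  0.121] [-0.6  1.4 -1.3]
0.5 [ 0.557 -0.164  0.105] [-0.5  1.2 -1.6]
0.3 [ 0.553 -0.156  0.087] [-0.4  0.9 -1.8]
0.15 [ 0.551 -0.151  0.073] [-0.2  0.4 -1.4]
0.05 [ 0.55  -0.15   0.063] [-0.1  0.2 -1. ]
0 [ 0.55  -0.149  0.058] [-0.   0.  -0.5]
-0.04 [ 0.55  -0.149  0.054] [-0.   0.  -0.4]

1.95 [0.469 0.041 0.253] [-14.6  33.7   8.4]
1.85 [0.476 0.024 0.26 ] [ 0.7 -1.7  0.7]
1.7 [ 0.488 -0.002  0.268] [ 1.1 -2.7  0.7]
1.55 [ 0.499 -0.03   0.271] [ 1.2 -2.7  0.3]
1.4 [ 0.511 -0.057  0.269] [ 1.2 -2.8 -0.2]
1.25 [ 0.523 -0.085  0.263] [ 1.2 -2.7 -0.6]
1.1 [ 0.534 -0.11   0.253] [ 1.1 -2.6 -1. ]
0.95 [ 0.544 -0.135  0.238] [ 1.  -2.4 -1.4]
0.8 [ 0.553 -0.157  0.22 ] [ 0.9 -2.2 -1.8]
0.65 [ 0.562 -0.176  0.199] [ 0.8 -1.9 -2.2]
0.5 [ 0.568 -0.192  0.174] [ 0.7 -1.6 -2.4]
0.35 [ 0.574 -0.204  0.148] [ 0.5 -1.2 -2.7]
0.2 [ 0.577 -0.213  0.119] [ 0.4 -0.9 -2.8]
0.1 [ 0.579 -0.217  0.099] [ 0.2 -0.4 -2. ]
0.05 [ 0.579 -0.218  0.089] [ 0.  -0.1 -1. ]
0 [ 0.58  -0.218  0.079] [ 0.  -0.1 -1. ]
-0.02 [ 0.58  -0.218  0.075] [ 0.  -0.  -0.4]
```

>>> {"method": "carry_out", "body": {
  "targets": [
    [-1.9,4.0,-1.9,0,0,0,1],
    [-0.7,1.4,0.1,0,0,0,1],
    [-0.8,1.8,-0.2,0,0,0,1],
    [-0.8,1.8,-0.6,0,0,0,1],
    [-0.7,1.6,-0.9,0,0,0,1]
  ]
}}

```text
time: 1.98
tcp_pos: [0.5644, -0.193, 0.1358]
eef_rot: [179.9, 0.1, 113.1]
force: [2.2, -2.3, 0.7]
width: 0.006
```

>>> {"method": "carry_out", "body": {
  "targets": [
    [-0.6,1.4,-1.3,0,0,0,1],
    [-0.5,1.2,-1.6,0,0,0,1],
    [-0.4,0.9,-1.8,0,0,0,1],
    [-0.2,0.4,-1.4,0,0,0,1],
    [-0.1,0.2,-0.5,0,0,0,1]
  ]
}}

```text
time: 2.6
tcp_pos: [0.5462, -0.1516, 0.0683]
eef_rot: [-180.0, -0.0, 113.1]
force: [-0.2, -0.6, 0.3]
width: 0.006
```

>>> {"method": "carry_out", "body": {
  "targets": [
    [0,0,-0.5,0,0,0,1],
    [0,0,-0.4,0,0,0,1],
    [0,0,0,0,0,0,1]
  ]
}}

```text
time: 2.98
tcp_pos: [0.5463, -0.1514, 0.0596]
eef_rot: [180.0, 0.0, 113.2]
force: [-0.4, -0.6, -0.0]
width: 0.005
```

>>> {"method": "carry_out", "body": {
  "targets": [
    [0,0,-0.2,0,0,0,1],
    [0,0,-0.2,0,0,0,1],
    [0,0,0,0,0,0,1]
  ]
}}

```text
time: 3.35
tcp_pos: [0.5465, -0.1513, 0.0579]
eef_rot: [179.9, 0.1, 113.2]
force: [-6.8, 2.7, 24.3]
width: 0.007
```

Contact at z = 0.058 with 24 N, so the board is at its stop. I'll lift clear and look.

>>> {"method": "carry_out", "body": {
  "targets": [
    [0,0,0,0,0,0,1],
    [0,0,4,0,0,0,1],
    [0,0,6,0,0,0,1],
    [0,0,6,0,0,0,1],
    [0,0,6,0,0,0,1]
  ]
}}

```text
time: 3.98
tcp_pos: [0.546, -0.151, 0.2779]
eef_rot: [180.0, 0.0, 113.2]
force: [0.7, 0.4, 0.2]
width: 0.004
```

>>> {"method": "carry_out", "body": {
  "targets": [
    [0,0,6,0,0,0,1],
    [0,0,0,0,0,0,1]
  ]
}}

```text
time: 4.22
tcp_pos: [0.5472, -0.1515, 0.3403]
eef_rot: [179.7, 0.3, 113.2]
force: [0.4, 0.7, -0.9]
width: 0.005
```

```bash
python3 - <<'E'
from cell import optics
import cv2,numpy as np
a=optics.capture("scene")["img"][130:320,180:340]; b=optics.capture("top")["img"][110:270,320:520]
f=lambda i:cv2.resize(i,(400,int(i.shape[0]*400/i.shape[1])),interpolation=cv2.INTER_CUBIC)
a,b=f(a),f(b); b=cv2.copyMakeBorder(b,0,a.shape[0]-b.shape[0],0,0,cv2.BORDER_CONSTANT)
cv2.imwrite("pics/d.png",np.hstack([a,b]))
E
```

```text
(no output)
```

View pics/d.png

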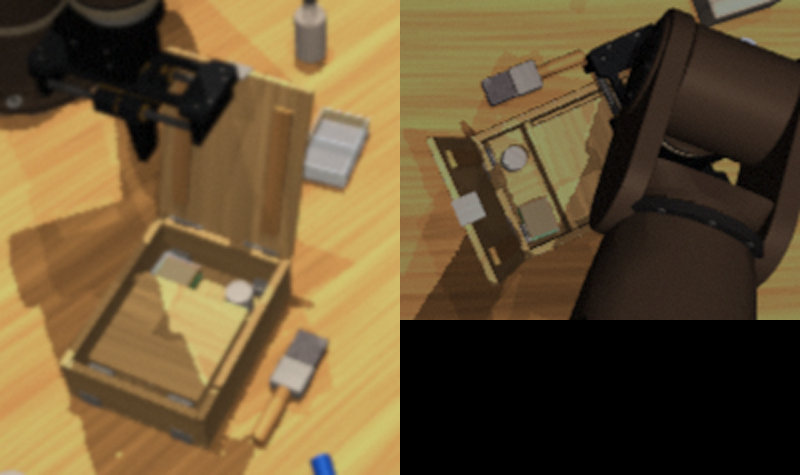

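The board lies flat in the case (left view, around (165,320)) and the cover is still open; the tin and glass are undisturbed. Next I'll pass over the cover to its outer side.

>>> {"method": "carry_out", "body": {
  "targets": [
    [-2,4.85,0.3,0,0,0,1],
    [-2,4.85,0,0,0,0,1],
    [-2,4.85,0,0,0,0,1],
    [-2,4.85,0,0,0,0,1],
    [-2,4.85,0,0,0,0,1]
  ]
}}

```text
time: 4.95
tcp_pos: [0.4449, 0.0926, 0.337]
eef_rot: [-179.8, -0.1, 113.1]
force: [0.8, 0.8, -0.1]
width: 0.002
```

>>> {"method": "carry_out", "body": {
  "targets": [
    [0,0,-4,0,0,0,1],
    [0,0,-4,0,0,0,1],
    [0,0,0,0,0,0,1]
  ]
}}

```text
time: 5.32
tcp_pos: [0.4446, 0.0913, 0.2558]
eef_rot: [-179.6, -0.1, 113.2]
force: [-0.2, -0.2, 1.5]
width: 0.005
```

>>> {"method": "carry_out", "body": {
  "targets": [
    [1.6,-3.4,0.2,0,0,0,1],
    [1.5,-3.3,0.2,0,0,0,1],
    [1.1,-2.6,0.7,0,0,0,1],
    [1.2,-2.7,0.3,0,0,0,1],
    [1.2,-2.8,-0.2,0,0,0,1]
  ]
}}

```text
time: 5.95
tcp_pos: [0.5128, -0.0577, 0.272]
eef_rot: [180.0, 0.0, 113.1]
force: [-0.1, 1.9, 0.1]
width: 0.005
```

>>> {"method": "carry_out", "body": {
  "targets": [
    [1.2,-2.7,-0.6,0,0,0,1],
    [1.1,-2.6,-1.0,0,0,0,1],
    [1.0,-2.4,-1.4,0,0,0,1],
    [0.9,-2.2,-1.8,0,0,0,1],
    [0.8,-1.9,-2.2,0,0,0,1]
  ]
}}

```text
time: 6.58
tcp_pos: [0.5629, -0.1761, 0.2004]
eef_rot: [180.0, 0.0, 113.1]
force: [0.0, -0.5, 0.4]
width: 0.006
```

>>> {"method": "carry_out", "body": {
  "targets": [
    [0.7,-1.6,-2.4,0,0,0,1],
    [0.5,-1.2,-2.7,0,0,0,1],
    [0.4,-0.9,-2.8,0,0,0,1],
    [0.2,-0.4,-1.5,0,0,0,1],
    [0,0,0,0,0,0,1]
  ]
}}

```text
time: 7.2
tcp_pos: [0.58, -0.2158, 0.1059]
eef_rot: [-179.9, -0.1, 113.1]
force: [-0.0, -0.7, -0.4]
width: 0.003
```

>>> {"method": "carry_out", "body": {
  "targets": [
    [0,0,-1.0,0,0,0,1],
    [0,0,-1.0,0,0,0,1],
    [0,0,-0.5,0,0,0,1],
    [0,0,0,0,0,0,1]
  ]
}}

```text
time: 7.7
tcp_pos: [0.5801, -0.2155, 0.0814]
eef_rot: [-180.0, -0.0, 113.2]
force: [0.3, 0.5, -0.8]
width: 0.007
```

>>> {"method": "carry_out", "body": {
  "targets": [
    [0,0,-0.2,0,0,0,1],
    [0,0,-0.2,0,0,0,1],
    [0,0,0,0,0,0,1]
  ]
}}

```text
time: 8.07
tcp_pos: [0.5805, -0.2157, 0.0796]
eef_rot: [179.9, 0.1, 113.2]
force: [-5.3, 2.6, 17.9]
width: 0.003
```

17.9 N at z = 0.0796, the expected cover height. I'll hold briefly, then back off and check.

>>> {"method": "carry_out", "body": {
  "targets": [
    [0,0,0,0,0,0,1],
    [0,0,0,0,0,0,1],
    [0,0,3,0,0,0,1],
    [0,0,6,0,0,0,1],
    [0,0,6,0,0,0,1]
  ]
}}

```text
time: 8.7
tcp_pos: [0.58, -0.2156, 0.2294]
eef_rot: [-180.0, -0.0, 113.2]
force: [0.0, -0.7, -0.0]
width: 0.003
```

>>> {"method": "carry_out", "body": {
  "targets": [
    [-5,-5,3,0,0,0,1],
    [-5,-5,0,0,0,0,1],
    [-5,-5,0,0,0,0,1],
    [-5,-5,0,0,0,0,1],
    [-5,-5,0,0,0,0,1]
  ]
}}

```text
time: 9.32
tcp_pos: [0.3612, -0.4343, 0.2525]
eef_rot: [180.0, 0.0, 113.2]
force: [0.4, -0.2, 0.4]
width: 0.005
```

```bash
python3 - <<'E'
from cell import optics
from fit import *
import cv2
p=np.load("p.npy"); o=[]
for n,(y0,y1,x0,x1) in(("scene",(120,380,170,340)),("top",(110,310,220,520))):
    c=optics.capture(n); i=c["img"].copy()
    for q in proj(c,W(p,[cov(x,0,.23,.009) for x in(-.09,.09)]+[cov(x,0,.0,.009) for x in(-.09,.09)])): cv2.circle(i,tuple(int(round(v)) for v in q),0,(0,0,255),-1)
    i=i[y0:y1,x0:x1]; o.append(cv2.resize(i,(400,int(i.shape[0]*400/i.shape[1])),interpolation=cv2.INTER_CUBIC))
m=max(k.shape[0] for k in o); o=[cv2.copyMakeBorder(k,0,m-k.shape[0],0,0,cv2.BORDER_CONSTANT) for k in o]
cv2.imwrite("pics/e.png",np.hstack(o)[:600])
E
```

```text
(no output)
```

View pics/e.png

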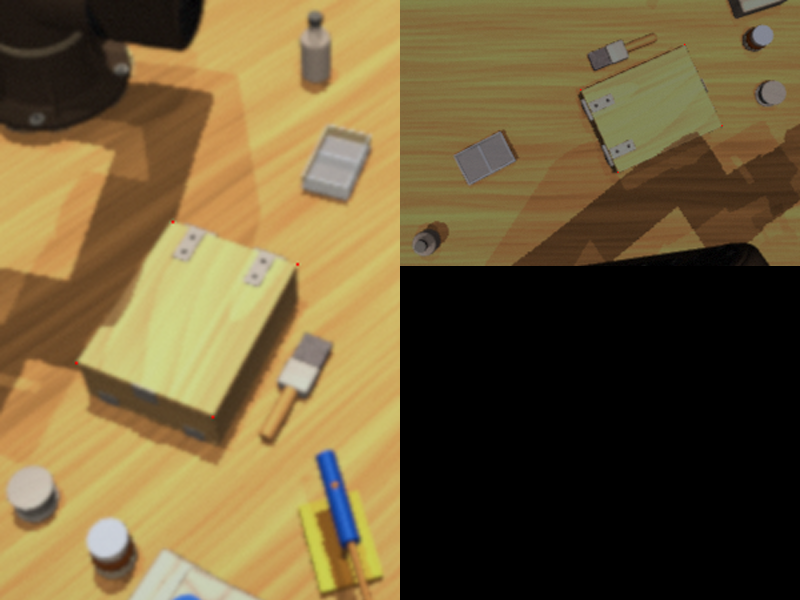

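The cover is shut: its corners match the predicted shut-cover points, (173,222), (298,264), (77,362) and (213,417). The bystanders in view have not moved and the arm is clear, so I'll hand in.

```bash
python3 -c "
from cell import job; print(job.close_job())"
```

```text
the job is handed in; nothing more can be done
None
```

The tool board is folded flat in the case and the cover is shut over it, and I handed the job in at about 9.4 s.

- **Board:** I pushed it down with closed fingers. It met its stop at a TCP height of 58 mm, reading 24 N, and a picture showed it lying flat with the cover still open.
- **Cover:** I swung it down slowly from its outer face, following the hinge arc. It met its stop at 79.6 mm, reading 18 N. In the last picture its corners matched the predicted shut position.
- **Bystanders:** The brush, jar, spool, tray and bottle looked unmoved in the last picture. The tissue box was outside the crop, but the arm did not go near it. The tin and glass stack looked undisturbed when last visible, before the cover closed.
- **Accuracy:** None of my checks failed. The fit of the case's position had errors of up to about 3 pixels (several mm). The force readings at the stops backed up the heights. I only read force at the end of each move, so I did not see the peaks in between.

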